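# Lock the rotary table with its key

## Robot

A 6-joint arm with a two-finger parallel gripper is mounted at the origin on the work surface. World frame = base frame: x ahead of the robot, y to its left, z up, the work surface at z = 0. Lengths are in m, angles in rad, forces in N, time in s.
With the tool pointing down it reaches from about 0.35 to 0.975 m from the base axis. Payload 17.4 kg.
Tool frame: the origin (TCP) lies at the very end of the fingers, on their centre line; the grasp point (between the pads) lies 19 mm behind it; z points along the fingers, y is the line along which they close (so a half turn about z gives the same grasp; the last joint's range is limited). The gripper opens to 85 mm and grips with 20 to 120 N. Pads are 22 mm wide; open, the fingers measure 114 mm over their backs; the gripper's body (76 mm by 85 mm) begins 54 mm behind the grasp point. The pads swing forward as they close: fully open they stand 13 mm farther back than shut.
Start: joints at [-1.192, 0.116, 1.442, -0, 1.584, -0.038], TCP at [0.273, -0.617, 0.231] pointing down, gripper open.
Joint ranges: [-2.83, 2.83], [-0.83, 2.19], [0.07, 2.5], [-1.14, 4.28], [0.01, 3], [-2.97, 2.97]. Speed limits (rad/s): [1.89, 1.89, 2.22, 3.14, 3.14, 3.14].

## Interface

Orientations are given as a rotation vector (axis times angle).
In Python, from rig import get_state, viewer, job gives the robot as it stands.
- The arm moves only by the tool carry_out, never from a script. Its argument "moves" is a list that holds one entry, the list of rows, each a list of 7 numbers: the turn, a rotation vector about the world's x, y, z in rad, then the shift along the world's x, y, z in mm, then the finger opening in mm, from 0 to 85.4. A call has 1 to 10 rows; each row is the pose to reach, as a shift and turn from the pose commanded when the call began; what a row does not reach only later rows make up. A row lasts 1/10 s, in which the tool goes at most 50 mm and 8.59 degrees, less where a joint would pass 70% of its speed; a pose out of reach is approached as far as the arm can. A call with a gripper value outside its range is refused whole. The fingers move at their own pace and stop on an object; "force" is the grip in N (left out, the last holds). Time passes only in rows, so rows that repeat a pose let the fingers close. It gives the time, the measured TCP pose, the force, the opening and the grip force at its end, in the units of the state.
- get_state(): the state, without advancing time (a new reading comes with each control period).
- viewer.read_camera(name): name is "side" or "top" or "wrist"; returns a dict with "color" (400x640x3 uint8, red, green, blue), "intrinsics" (3x3 intrinsics, pixels), "R" (3x3) and "t" (3): a world point X has camera coordinates R X + t. Camera axes: x right, y down, z forward; pixel columns grow to the right and rows downward; lengths in m; the calibration is good to about 2 mm. A picture is of the moment at which its call begins. There is no depth.
- job.sign_off(): hands the job in; it is judged then, once.
The state is a dict: "time": time; "joint_pos": joint angles; "joint_vel": joint speeds; "tau": joint torques, N m; "tcp_pos": TCP position; "tool_rot": TCP orientation; "force": force on the tool from outside, world axes, zero at the start; "torque": the same for the moment, N m; "opening": finger opening in m; "grip_force": force on a finger pad.
Only numpy, scipy, OpenCV 4.12 (cv2) and the standard library are available. Lean on these libraries where they do the work, as an engineer would, in place of code of your own. Each camera call takes 0.05 s, during which the arm holds its last target. There are 200 camera calls.

## Task

The measurement is over, so lock the rotary table: take the flat-grip key (the wide, flat paddle-shaped one, not the round-headed or the three-armed one) out of the key stand, push it fully home into the slotted lock cylinder beside the rotary table, and then turn it clockwise, seen from above, as far as it goes. Leave the key upright in the lock.

Things in the scene. Friction and masses are not known exactly. Their poses are not given: they have to be found in the camera images.
- key: steel flat-grip key, upright in any one of the stand's slots. Origin: centre of the underside of its round collar (34 mm across, 5 thick), 38 mm above the table. z up, x along the wide side. Grip: flat paddle 44 mm wide (x), 12 thick (y), from 8 to 44 mm above the origin. Blade under the collar: 18 mm (x) by 7 (y), 26 down. Half a turn about z makes no difference. 0.1 to 0.2 kg
- stand: wooden key stand, fixed: a block 64 x 205 x 38 mm, origin at the centre of its underside, three slots along y, 66 mm apart. The flat-grip key, a round-headed key and a three-armed key stand in them in any order, none over 45 mm above the block. The flat paddle lies along the row; the keys are loose in the slots and lift straight out
- lock_face (a point): centre of the top of the lock cylinder (62 mm across, on the rotary table's base plate, 150 mm from the 64 mm high disc's centre), at the slot's mouth, 56 mm above the table. z up, x along the slot; turns with it. Slot 23 mm (x) by 11 (y), 31 deep, 3 mm bevel; a 2 mm rim, 42 mm wide inside, rings it. Fully home, the key's collar rests here, its origin at this point
- lock (a joint): turn of the lock cylinder, rad: 0 is unlocked, grows clockwise seen from above to a firm stop at 1.22 (70 degrees, locked). Starts at 0 to 0.2; turns stiffly (0.06 N m) and stays where left. The cylinder lags behind the key by the play in the slot, up to 13 degrees (0.24 rad)
Things that resemble listed ones, but are neither listed nor needed, are in the scene too. What is shaped like the key but green or turquoise is not meant.

How it is judged:
On the way:
1. the key stands fully home in the lock while the lock is still unlocked (z of key in the frame of lock_face between -0.005 and 0.006 m and horizontal distance between key and lock_face below 0.01 m and angle between the x axis of key and the x axis of lock_face, either way round below 0.4 rad and angle between key's own z axis and vertical below 0.2 rad and value of joint lock below 0.6 rad), for 0.1 s.
At the end, for the whole second after the job is handed in: the key is fully home in the lock cylinder (collar within 6 mm of the face, within 10 mm of its centre, blade along the slot within 0.4 rad, upright within 0.2 rad) and at rest, and the cylinder is turned clockwise to more than 0.95 rad of its 1.22 (z of key in the frame of lock_face between -0.005 and 0.006 m and horizontal distance between key and lock_face below 0.01 m and angle between the x axis of key and the x axis of lock_face, either way round below 0.4 rad and angle between key's own z axis and vertical below 0.2 rad and value of joint lock above 0.95 rad and linear speed of key below 0.02 m/s); the robot touches nothing.
It also fails if it takes over 42 s, if anything falls off the work surface, if the arm or the gripper's body presses on something with over 40 N, if the wrist force passes 120 N, or if a joint passes its speed limit or range.

## Working session

There is one attempt and no reset: what is moved stays moved. The work goes in short steps, Python scripts to look and compute and a tool call to move; the robot and the scene stay as the last step left them, time stands still between calls to the robot, and variables do not carry over. Pictures are saved under pics/ and viewed, at most 10 in all, crops included, and the job is handed in when it is done.

Besides the shell and the picture viewer there is one more tool, called in YAML: its name, and indented under it one key for each argument. carry_out: Moves the arm, as the interface text tells. Its arguments: {"type":"object","properties":{"moves":{"type":"array","items":{"type":"array","items":{"type":"array","items":{"type":"number"}}}},"force":{"type":"number"}},"required":["moves"]}

```bash
mkdir -p pics; cat > h.py <<'E'
import numpy as np, cv2
from rig import get_state, viewer, job
def cam(n,save=None):
    d=viewer.read_camera(n); d['K']=np.array(d['intrinsics']);d['R']=np.array(d['R']);d['t']=np.array(d['t'])
    if save: cv2.imwrite('pics/'+save,d['color'][:,:,::-1])
    return d
def ray(d,u,v):
    c=-d['R'].T@d['t']; r=d['R'].T@np.linalg.solve(d['K'],[u,v,1.]); return c,r
def onz(d,u,v,z):
    c,r=ray(d,u,v); return c+r*(z-c[2])/r[2]
def proj(d,X):
    p=d['K']@(d['R']@np.array(X,float)+d['t']); return p[:2]/p[2]
E
python3 - <<'E'
from h import *
s=get_state(); print(s['time'],s['tcp_pos'],s['tool_rot'],s['opening'])
for n in('top','side'):
    d=cam(n,n+'0.png'); print(n,d['K'][0,0],-d['R'].T@d['t'], d['R'].round(2).tolist())
E
```

```text
0.0 [ 0.27319107 -0.61704647  0.23057449] [-3.07250266e+00 -6.49786545e-01  2.83103150e-04] 0.08534037468082921
top 376.84718498167547 [0.42638021 0.07226379 0.74962601] [[0.01, -1.0, 0.05], [-0.99, -0.02, -0.16], [0.16, -0.05, -0.99]]
side 520.6622990996752 [0.1947826  0.84322683 0.53906422] [[-0.92, -0.4, 0.02], [-0.2, 0.43, -0.88], [0.35, -0.81, -0.48]]
```

View pics/top0.png

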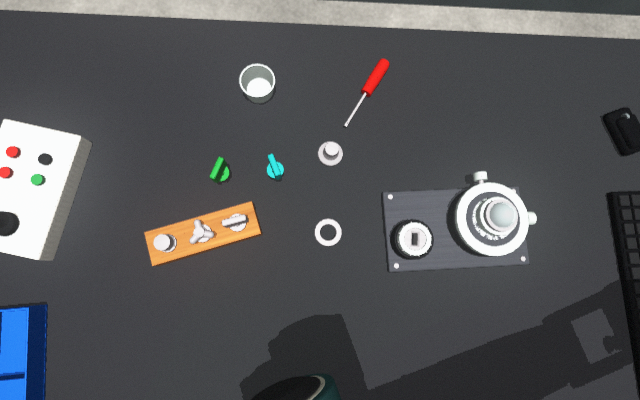

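View pics/side0.png

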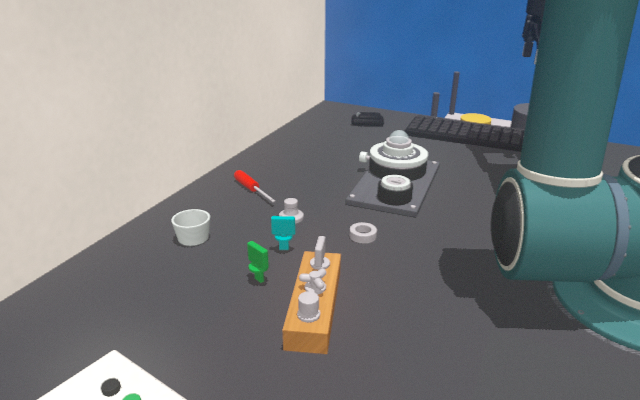

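The top view shows the stand at (203,234). It holds a round-headed key at (164,242), a three-armed key at (202,232) and a flat key at (235,221). The lock cylinder with its dark slot is at (414,239), and the decoys are the green key (220,170), the turquoise key (275,168) and loose rings. The grey paddle at (235,221) fits the description: wide, flat, lying along the row and not green or turquoise. In the side view it is at (320,252). I'll measure it and confirm it in one enlarged crop.

```bash
python3 - <<'E'
from h import *
d=cam('top'); s=cam('side')
im=d['color'];hsv=cv2.cvtColor(im,cv2.COLOR_RGB2HSV)
# stand top face: wood mask + things inside, hull warped to z=.038 -> rect
def wood(c):
    h=cv2.cvtColor(c,cv2.COLOR_RGB2HSV); return cv2.inRange(h,(8,110,130),(25,255,255))
m=wood(im); c=max(cv2.findContours(m,0,1)[0],key=cv2.contourArea)
P=np.array([onz(d,*p[0],.038)[:2] for p in c])*1000
print('stand',cv2.minAreaRect(P.astype(np.float32)))
# grey keys
g=cv2.inRange(hsv,(0,0,90),(180,70,255)); g[:195]=0;g[270:]=0;g[:,:140]=0;g[:,265:]=0
for q in cv2.findContours(g,0,1)[0]:
    if cv2.contourArea(q)>60: print('grey',cv2.boundingRect(q),cv2.minAreaRect(q))
# lock
gray=cv2.cvtColor(im,cv2.COLOR_RGB2GRAY)
l=(gray>140).astype(np.uint8); l[:,:394]=0;l[:,436:]=0;l[:216]=0;l[262:]=0
q=max(cv2.findContours(l,0,1)[0],key=cv2.contourArea); e=cv2.fitEllipse(q); print('rim',e,onz(d,*e[0],.058), [np.ptp(np.array([onz(d,*p[0],.058) for p in q])[:,i]) for i in (0,1)])
print(gray[230:250,402:428])
a=cv2.resize(im[190:280,140:270],(780,540),interpolation=cv2.INTER_CUBIC)[:290+250]
A=cv2.resize(im[195:275,140:270],(390,240),interpolation=2)
B=cv2.resize(s['color'][225:325,280:350],(390,557),interpolation=2)[:360]
L=cv2.resize(im[218:262,392:437],(390,381),interpolation=2)
S=cv2.resize(s['color'][165:210,370:425],(390,319),interpolation=2)
o=np.zeros((600,780,3),np.uint8); o[:240,:390]=A;o[240:600,:390]=B;o[:340,390:]=L[:340];o[340:600,390:]=S[:260]
cv2.imwrite('pics/crop.png',o[:,:,::-1])
E
```

```text
stand ((482.9909362792969, 247.230224609375), (65.43092346191406, 205.57325744628906), 17.984952926635742)
grey (153, 234, 24, 18) ((164.5, 242.5), (17.0, 23.0), 90.0)
grey (189, 220, 25, 24) ((202.21116638183594, 233.39768981933594), (22.191816329956055, 24.27865982055664), 14.743562698364258)
grey (222, 213, 26, 19) ((234.5999755859375, 220.2999725341797), (22.80789566040039, 18.78297233581543), 26.56505012512207)
rim ((414.6497802734375, 238.5484619140625), (31.79698371887207, 33.447845458984375), 149.5433807373047) [ 0.47762298 -0.14704697  0.058     ] [np.float64(0.06143033162146827), np.float64(0.06260724641403739)]
[[252 252 252 252 250 242 223 238 237 232 232 232 231 232 235 235 235 235
  234 204 222 249 252 252 252 250]
 [252 252 252 251 246 223 242 241 239 214 215 214 223 225 228 228 227 228
  237 235 204 229 249 252 252 252]
 [252 252 252 249 243 241 241 242 239 205 190 199 198 197 196 203 209 217
  240 240 238 209 232 252 252 252]
 [252 252 251 239 240 240 241 240 239 197  83 102 106 106 109 158 201 215
  241 240 240 239 220 249 252 252]
 [251 252 251 241 240 241 240 240 
[... 1010 characters left out ...]
51 204 224
  242 242 241 242 237 176 248 252]
 [252 252 251 239 243 241 241 241 227 168  96  91 102  97  94 162 203 227
  240 239 241 240 228 219 252 252]
 [252 252 252 252 247 234 240 240 222 201 178 158 161 162 150 183 203 227
  240 240 238 227 188 248 252 252]
 [252 251 252 252 251 233 242 241 228 229 229 222 222 221 216 215 215 231
  240 239 232 195 239 252 252 252]
 [248 252 252 252 252 251 246 236 242 242 241 241 241 241 237 236 235 240
  241 232 218 240 252 251 252 252]
 [207 248 252 252 252 252 250 225 239 233 241 242 240 240 241 241 239 233
  240 224 239 252 252 252 252 251]
 [159 229 248 251 252 251 252 251 245 230 242 242 233 236 240 237 236 224
  247 242 252 252 252 252 251 241]]
```

View pics/crop.png

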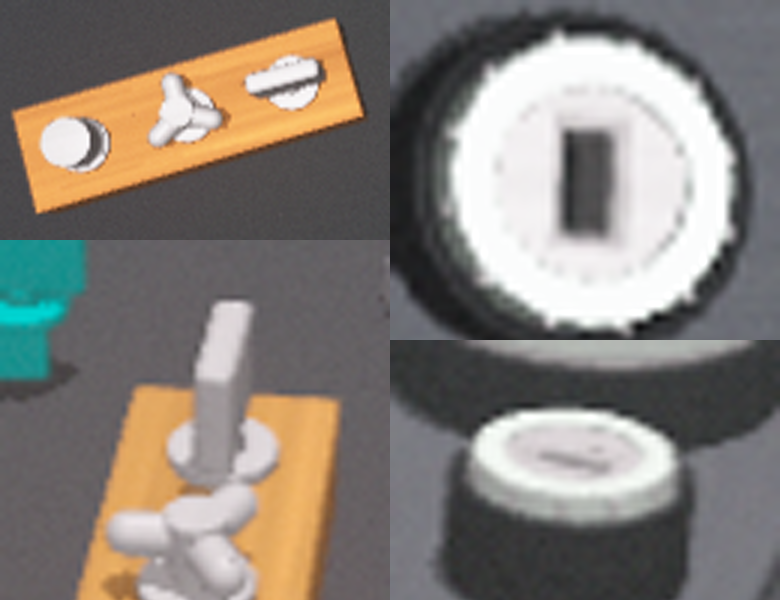

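The crop confirms it: a flat grey paddle lies along the row at the right-hand slot. The lock slot runs nearly vertically in the image at about (414.3,238.5). Next I'll compute the poses from these pixels.

```bash
python3 - <<'E'
from h import *
d=cv2.imread('pics/top0.png')[:,:,::-1].copy(); c=cam('top'); im=c['color']
gray=cv2.cvtColor(im,cv2.COLOR_RGB2GRAY).astype(float)
# slot: weighted moments at z=.054
w=np.clip(190-gray,0,110)/110; M=np.zeros_like(w); M[230:248,409:420]=1; w*=M
v,u=np.nonzero(w>0.02); P=np.array([onz(c,a,b,.054)[:2] for a,b in zip(u,v)]); W=w[v,u]
mu=np.average(P,0,W); ev,E=np.linalg.eigh(np.cov(P.T,aweights=W)); 
print('slot',mu,np.sqrt(12*ev),np.degrees(np.arctan2(E[1,1],E[0,1])))
print('rim z58',onz(c,414.65,238.55,.058))
X=np.array([.5034,.1845]); print('predicted key px',proj(c,[*X,.082]),proj(c,[*X,.043]))
# paddle corners from crop
for a in [(247,82),(252,98),(317,60),(323,76)]:
    print(onz(c,140+(a[0]+.5)/3-.5,195+(a[1]+.5)/3-.5,.082)[:2])
g=gray[210:236,218:252].astype(int)
for r in g: print(' '.join('%3d'%x for x in r))
# side-view check of the paddle
s=cam('side'); print('side pred top',proj(s,[*X,.082]))
E
```

```text
slot [ 0.4777041  -0.14740954] [0.01102426 0.02238872] 175.36578425759708
rim z58 [ 0.47762014 -0.14704731  0.058     ]
predicted key px [233.22652055 219.51050469] [236.64814004 221.97921523]
[0.49858417 0.20384186]
[0.48923853 0.20042983]
[0.51247067 0.16370263]
[0.50304924 0.15976813]
113 126 153 156 184 186 185 185 182 183 183 185 187 186 188 188 189 189 187 188 189 189 187 184 186 181 177 176 172 174 175 178 176 177
170 184 186 184 183 184 183 185 185 188 185 189 187 189 191 188 188 186 189 184 184 182 181 179 176 173 176 176 179 177 176 174 168 168
185 185 186 185 184 183 186 186 189 189 193 191 187 189 187 186 186 184 182 174 178 175 175 177 177 178 175 174 171 172 169 163 165 161
185 185 184 187 188 189 190 190 190 187 190 189 187 186 183 178 192 196 204 192 201 192 179 173 168 170 164 167 163 166 164 161 162 165
189 191 190 192 192 191 190 190 189 187 182 181 182 180 186 195 223 234 244 243 237 206 184 166 165 171 163 151 147 155 168 168 169 173
191 190 190 187 185 185 184 182 182 181 177 176 175 185 227 245 241 232 236 235 234 186 222 219 218 224 207 130 104 118 173 171 172
[... 2066 characters left out ...]
83 184 183 184 188 190 191 190 191 190 172 179 168 197 209 178 148 154 185 184 188 187 189 190 193 191 195 196 197
183 181 181 183 182 187 188 190 191 190 192 190 191 187 188 185 184 183 184 184 185 185 187 189 189 191 192 194 196 197 200 200 201 200
184 184 186 189 191 189 191 191 191 189 186 187 183 183 182 182 185 184 187 190 188 189 193 195 194 196 199 199 201 201 200 199 198 197
187 187 189 190 190 189 189 186 185 183 182 180 184 181 184 187 188 189 190 192 194 197 199 199 202 204 201 200 201 198 197 195 195 191
189 189 188 187 185 184 182 181 181 183 184 184 187 188 190 192 192 196 197 199 200 200 200 203 201 200 197 196 195 193 191 191 189 178
side pred top [318.53232471 242.40538879]
```

carry_out:
  moves:
    - [[0,0,1.477,229,800,-81,50],[0,0,1.477,229,800,-81,50],[0,0,1.477,229,800,-81,50],[0,0,1.477,229,800,-81,50],[0,0,1.477,229,800,-81,50],[0,0,1.477,229,800,-81,50],[0,0,1.477,229,800,-81,50],[0,0,1.477,229,800,-81,50],[0,0,1.477,229,800,-81,50],[0,0,1.477,229,800,-81,50]]
  force: 50

```text
time: 1.3
tcp_pos: [0.4102, -0.1369, 0.183]
tool_rot: [1.827, 2.554, 0.0]
force: [0.7, -1.0, 0.1]
opening: 0.0505
grip_force: 0.0
```

carry_out:
  moves:
    - [[0,0,0,92,320,-33,50],[0,0,0,92,320,-33,50],[0,0,0,92,320,-33,50],[0,0,0,92,320,-33,50],[0,0,0,92,320,-33,50],[0,0,0,92,320,-33,50],[0,0,0,92,320,-33,50],[0,0,0,92,320,-33,50],[0,0,0,92,320,-33,50],[0,0,0,92,320,-33,50]]

```text
time: 2.3
tcp_pos: [0.5021, 0.1805, 0.15]
tool_rot: [1.836, 2.549, -0.0]
force: [0.1, -0.2, 0.0]
opening: 0.05
grip_force: 0.0
```

```bash
python3 - <<'E'
from h import *
s=get_state(); print(s['time'],s['tcp_pos'],s['tool_rot'],s['force'])
d=cam('wrist','w1.png'); print(proj(d,[.502,.183,.082]),proj(d,[.502,.183,.043]),-d['R'].T@d['t'])
E
```

```text
2.3 [0.50210096 0.18050675 0.15000489] [ 1.83583219e+00  2.54911623e+00 -3.84275951e-05] [ 0.09711846 -0.15724705  0.00527497]
[317.77787395 211.6194801 ] [317.6017014  195.22580193] [0.4786532  0.25050242 0.29317088]
```

View pics/w1.png

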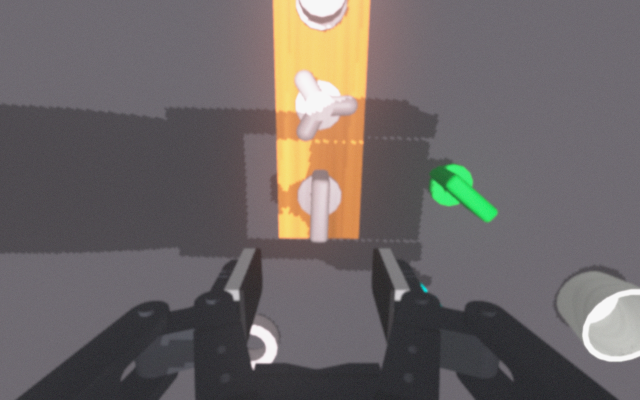

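The wrist view shows the paddle's collar at (320,196), with the paddle running vertically down to (320,242) and the fingers straddling it. This matches my prediction to within about 1.6 mm, so I'll correct for that and descend.

carry_out:
  moves:
    - [[0,0,0,1,3,-50,50],[0,0,0,1,3,-75,50],[0,0,0,1,3,-90,50],[0,0,0,1,3,-100,50],[0,0,0,1,3,-100,50],[0,0,0,1,3,-100,5],[0,0,0,1,3,-100,5],[0,0,0,1,3,-100,5],[0,0,0,1,3,-100,5],[0,0,0,1,3,-100,5]]
  force: 60

```text
time: 3.35
tcp_pos: [0.5038, 0.1844, 0.0511]
tool_rot: [1.835, 2.549, 0.002]
force: [-2.1, -1.4, 5.8]
opening: 0.0111
grip_force: 59.5
```

carry_out:
  moves:
    - [[0,0,0,0,0,15,5],[0,0,0,0,0,30,5],[0,0,0,0,0,60,5],[0,0,0,0,0,90,5],[0,0,0,0,0,90,5],[0,0,0,0,0,90,5]]

```text
time: 3.95
tcp_pos: [0.5035, 0.1843, 0.1412]
tool_rot: [1.835, 2.549, 0.003]
force: [-1.0, -0.5, -1.8]
opening: 0.0111
grip_force: 58.6
```

```bash
python3 - <<'E'
from h import *
s=get_state(); print(s['time'],s['tcp_pos'],s['tool_rot'],s['force'],s['opening'],s['grip_force'])
a=cam('wrist')['color']; b=cam('side')['color']
p=proj(cam('side'),s['tcp_pos']).astype(int); print(p)
o=np.zeros((400,800,3),np.uint8); o[:,:400]=a[:,120:520]; y,x=max(p[1]-50,0),p[0]-50
o[:,400:]=cv2.resize(b[y:y+100,x:x+100],(400,400),interpolation=2); cv2.imwrite('pics/w2.png',o[:,:,::-1])
E
```

```text
3.95 [0.50348813 0.18433987 0.14122315] [1.83456682 2.54883805 0.00254939] [-0.99786919 -0.45448751 -1.80561847] 0.01113202169914723 58.64295959472656
[318 210]
```

View pics/w2.png

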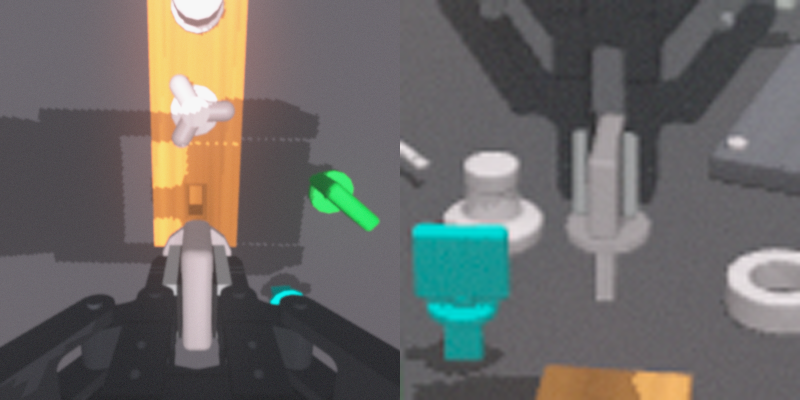

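The key is held upright with its blade free: collar at crop pixel (608,228), blade tip at (605,298). Now I'll carry it over the lock and turn it onto the slot direction.

carry_out:
  moves:
    - [[0,0,1.168,-26,-331,0,5],[0,0,1.168,-26,-331,0,5],[0,0,1.168,-26,-331,0,5],[0,0,1.168,-26,-331,0,5],[0,0,1.168,-26,-331,0,5],[0,0,1.168,-26,-331,0,5],[0,0,1.168,-26,-331,0,5],[0,0,1.168,-26,-331,0,5],[0,0,1.168,-26,-331,0,5],[0,0,1.168,-26,-331,0,5]]

```text
time: 5.1
tcp_pos: [0.4767, -0.1473, 0.1389]
tool_rot: [-0.125, -3.138, -0.001]
force: [0.2, -0.2, -1.4]
opening: 0.0112
grip_force: 58.8
```

carry_out:
  moves:
    - [[0,0,0,0,0,-20,5],[0,0,0,0,0,-30,5],[0,0,0,0,0,-30,5],[0,0,0,0,0,-30,5],[0,0,0,0,0,-30,5]]

```text
time: 5.6
tcp_pos: [0.4775, -0.1467, 0.1106]
tool_rot: [0.126, 3.138, -0.0]
force: [0.9, 0.0, -1.5]
opening: 0.0113
grip_force: 58.8
```

```bash
python3 - <<'E'
from h import *
s=get_state(); print(s['time'],s['tcp_pos'],s['tool_rot'],s['force'],s['opening'])
a=np.degrees(np.arctan2(s['tool_rot'][1],s['tool_rot'][0])); print('toolx',2*a)
w=cam('wrist');b=cam('side'); p=proj(b,[.4777,-.1472,.07]).astype(int); print(p)
z0=s['tcp_pos'][2]-.0131
for X in ([.4777,-.1472,.056],[*s['tcp_pos'][:2],z0],[*s['tcp_pos'][:2],z0-.026]): print(proj(b,X),proj(w,X))
o=np.zeros((400,800,3),np.uint8); o[:,:400]=w['color'][:,120:520]; y,x=p[1]-40,p[0]-40
print(x,y); o[:,400:]=cv2.resize(b['color'][y:y+80,x:x+80],(400,400),interpolation=2); cv2.imwrite('pics/w3.png',o[:,:,::-1])
E
```

```text
5.6 [ 0.47752245 -0.14668059  0.11058908] [ 1.25615088e-01  3.13834404e+00 -3.70609960e-04] [ 9.24577016e-01  2.87012396e-05 -1.54639566e+00] 0.011269281720442436
toolx 175.41581516849786
[394 175]
[394.41733451 181.47948846] [315.2878747  222.21141972]
[395.82567409 163.96635929] [316.00467289 250.88593222]
[394.94011068 175.0817938 ] [316.07090457 231.3310307 ]
354 135
```

View pics/w3.png

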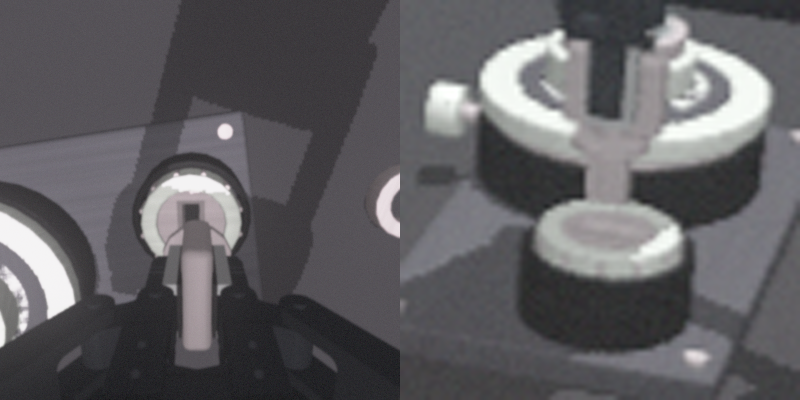

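The wrist view puts the slot at about crop column 191, against 196 for the paddle. In the side view the blade is nearly over the lock's centre (608 against 609, after tilt about 1 mm off in x). I'll shift about 1 mm each in x and y, then enter slowly.

carry_out:
  moves:
    - [[0,0,0,-1,-1.3,0,5],[0,0,0,-1,-1.3,-6,5],[0,0,0,-1,-1.3,-11,5],[0,0,0,-1,-1.3,-15,5],[0,0,0,-1,-1.3,-18,5],[0,0,0,-1,-1.3,-21,5],[0,0,0,-1,-1.3,-24,5],[0,0,0,-1,-1.3,-24,5]]

```text
time: 6.5
tcp_pos: [0.4761, -0.1481, 0.0854]
tool_rot: [-0.125, -3.139, 0.0]
force: [0.4, -2.7, -2.9]
opening: 0.0112
grip_force: 58.6
```

carry_out:
  moves:
    - [[0,0,0,0,0,-4,5],[0,0,0,0,0,-8,5],[0,0,0,0,0,-12,5],[0,0,0,0,0,-14,5],[0,0,0,0,0,-15,5],[0,0,0,0,0,-15,5]]

```text
time: 7.1
tcp_pos: [0.4761, -0.1481, 0.0707]
tool_rot: [-0.125, -3.139, 0.0]
force: [0.4, -3.8, -2.9]
opening: 0.0109
grip_force: 58.5
```

carry_out:
  moves:
    - [[0,0,0,0,0,-1,5],[0,0,0,0,0,-2,5],[0,0,0,0,0,-3,5],[0,0,0,0,0,-3,5]]

```text
time: 7.5
tcp_pos: [0.4764, -0.1482, 0.0691]
tool_rot: [0.125, 3.138, -0.0]
force: [-7.3, -1.2, 13.3]
opening: 0.0109
grip_force: 61.1
```

Contact came at the expected height (TCP 0.069, 13 N), so the collar is on the face. Now I'll turn it clockwise.

carry_out:
  moves:
    - [[0,0,-0.08,0,0,1,5],[0,0,-0.16,0,0,1,5],[0,0,-0.24,0,0,1,5],[0,0,-0.32,0,0,1,5],[0,0,-0.4,0,0,1,5],[0,0,-0.48,0,0,1,5],[0,0,-0.56,0,0,1,5],[0,0,-0.64,0,0,1,5],[0,0,-0.72,0,0,1,5],[0,0,-0.8,0,0,1,5]]

```text
time: 8.5
tcp_pos: [0.4762, -0.1483, 0.0691]
tool_rot: [1.342, 2.84, -0.001]
force: [-2.2, -3.8, 3.8]
opening: 0.0111
grip_force: 59.7
```

```bash
python3 - <<'E'
from h import *
s=get_state(); print(s['time'],s['tcp_pos'],s['tool_rot'],s['force'],s['torque'],s['joint_pos'])
print(2*np.degrees(np.arctan2(s['tool_rot'][1],s['tool_rot'][0])))
E
```

```text
8.5 [ 0.47615203 -0.14825381  0.06914543] [ 1.34246545e+00  2.84023352e+00 -6.09055838e-04] [-2.18840432 -3.82353748  3.84370393] [-0.67309251  0.53148336  0.04919855] [-3.52771242e-01 -1.82524397e-01  2.00071257e+00 -4.05105282e-04
  1.32336530e+00 -1.04039322e+00]
129.40352151584128
```

carry_out:
  moves:
    - [[0,0,-0.08,0,0,0,5],[0,0,-0.16,0,0,0,5],[0,0,-0.24,0,0,0,5],[0,0,-0.32,0,0,0,5],[0,0,-0.4,0,0,0,5],[0,0,-0.45,0,0,0,5],[0,0,-0.45,0,0,0,5]]

```text
time: 9.2
tcp_pos: [0.4767, -0.1479, 0.0692]
tool_rot: [1.939, 2.471, 0.002]
force: [3.2, 0.3, 0.7]
opening: 0.0108
grip_force: 59.4
```

```bash
python3 - <<'E'
from h import *
s=get_state(); print(s['time'],s['tcp_pos'],s['force'],s['torque'],s['grip_force'])
print(2*np.degrees(np.arctan2(s['tool_rot'][1],s['tool_rot'][0])))
E
```

```text
9.2 [ 0.47666575 -0.14789552  0.06915308] [3.19288344 0.34441695 0.72371731] [-0.01891073 -0.68018273  0.00764229] 59.40909504890442
103.76464099678435
```

carry_out:
  moves:
    - [[0,0,-0.05,0,0,0,5],[0,0,-0.1,0,0,0,5],[0,0,-0.15,0,0,0,5],[0,0,-0.15,0,0,0,5]]

```text
time: 9.6
tcp_pos: [0.4769, -0.148, 0.0692]
tool_rot: [2.117, 2.32, 0.002]
force: [6.5, -1.5, -1.0]
opening: 0.0111
grip_force: 59.4
```

```bash
python3 - <<'E'
from h import *
s=get_state(); print(s['time'],s['tcp_pos'],s['force'],s['torque'],s['grip_force'])
print(2*np.degrees(np.arctan2(s['tool_rot'][1],s['tool_rot'][0])))
E
```

```text
9.6 [ 0.47694961 -0.14796881  0.06920525] [ 6.51501364 -1.51827313 -0.97400523] [-0.14267795 -1.24365251  0.47351645] 59.43528592586517
95.24482325157066
```

The torque rose to 0.47 N m, so it is at the stop. I'll unload slightly, release and lift off.

carry_out:
  moves:
    - [[0,0,-0.03,0,0,0,5],[0,0,-0.03,0,0,0,5],[0,0,0.03,0,0,0,5],[0,0,0.03,0,0,0,40],[0,0,0.03,0,0,0,40],[0,0,0.03,0,0,0,40],[0,0,0.03,0,0,20,40],[0,0,0.03,0,0,60,40],[0,0,0.03,0,0,100,40]]

```text
time: 10.5
tcp_pos: [0.4756, -0.1479, 0.1696]
tool_rot: [-2.083, -2.35, 0.001]
force: [0.9, -1.1, 0.2]
opening: 0.0402
grip_force: 0.0
```

carry_out:
  moves:
    - [[0,0,0,-40,50,50,40],[0,0,0,-60,100,80,40],[0,0,0,-80,140,100,40],[0,0,0,-80,140,100,40],[0,0,0,-80,140,100,40]]

```text
time: 11.0
tcp_pos: [0.3953, -0.0056, 0.2721]
tool_rot: [2.078, 2.352, 0.005]
force: [0.9, -0.4, -1.0]
opening: 0.0403
grip_force: 0.0
```

```bash
python3 - <<'E'
from h import *
s=get_state(); print(s['time'],s['tcp_pos'],s['force'],s['opening'])
b=cam('side')['color'];t=cam('top')['color']
o=np.hstack([cv2.resize(x,(400,400),interpolation=2) for x in (t[199:279,374:454],b[135:215,354:434])])
cv2.imwrite('pics/f.png',o[:,:,::-1])
E
```

```text
11.0 [ 0.3953434  -0.00558157  0.27214313] [ 0.90353539 -0.43958544 -0.95508408] 0.04028412675058475
```

View pics/f.png

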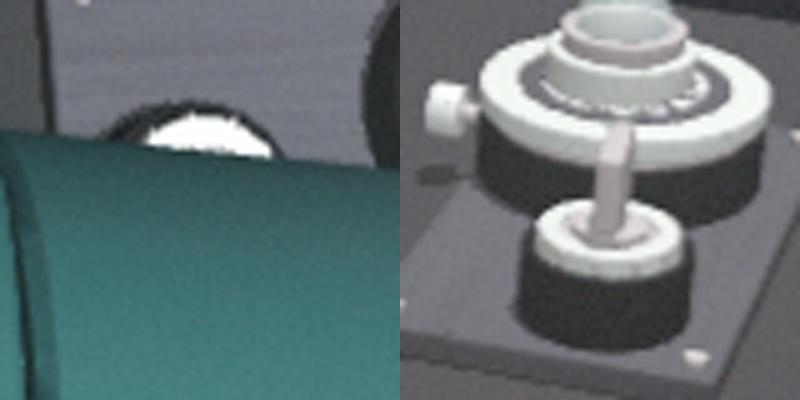

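The side view shows the key standing upright with its collar seated inside the lock's rim, crop pixel (610,225). The paddle is seen edge-on, about 80° from where it went in, and the gripper is clear. The arm blocks the lock in the top view.

```bash
python3 -c "
from rig import job; print(job.sign_off())"
```

```text
the job is handed in; nothing more can be done
None
```

I handed the job in at about 11 s: the flat-grip key is fully home and upright in the lock and was turned clockwise about 80° to the firm stop (torque rose to 0.47 N m), the gripper is clear of it, and no verdict came back.

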